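# Load the platform shaker with jars, put the vials in storage, start the shaker

### The arm

A 6-joint arm with a two-finger parallel gripper is mounted at the origin on a cart in front of the work surface, level with it; the furniture and walls round the work are solid. World frame = base frame: x ahead of the robot, y to its left, z up, the work surface at z = 0. Lengths are in m, angles in rad, forces in N, time in s.
With the tool pointing down it reaches from about 0.2 to 0.875 m from the base axis. Payload 3.4 kg.
Tool frame: the origin (TCP) lies between the finger pads; the fingertips stand 25 mm ahead of it and the grasp point (between the pads) lies 6 mm ahead of it; x points along the fingers, y is the direction in which the jaws open and shut, and the axes are right-handed (so a half turn about x gives the same grasp; the last joint's range is limited). The gripper opens to 94 mm and grips with 3 to 60 N. Pads are 16 mm wide; open, the fingers measure 119 mm over their backs; the gripper's body (75 mm by 177 mm) begins 78 mm behind the grasp point.
Start: joints at [-0.121, 0.276, 1.505, -0, 1.361, -0.121], TCP at [0.575, -0, 0.23] pointing down, gripper open.
Joint ranges: [-2.89, 2.89], [-0.75, 2.08], [0.22, 2.7], [-1.18, 4.32], [0.11, 2.71], [-2.7, 2.7]. Speed limits (rad/s): [2.57, 2.57, 3.14, 3.14, 3.14, 3.14].

### API

Orientations are given as [roll, pitch, yaw] about the fixed x, y, z axes, in that order (R = Rz(yaw) Ry(pitch) Rx(roll)).
In Python, from station import env, eyes gives the robot as it stands.
- The arm moves only by the tool send_rows, never from a script. Its argument "increments" is a list of rows, each a list of 4 numbers: the shift along the tool's x, y, z in cm, then the turn about the tool's x in degrees. In form: [[tx, ty, tz, twist], ...]. A call has exactly 8 rows; each row shifts and turns the commanded pose from where the row before left it, along the tool's axes as they then stand; what a row does not reach is not made up. A row lasts 1/12 s, in which the tool goes at most 41.7 mm and 7.16 degrees, less where a joint would pass 70% of its speed; a pose out of reach is approached as far as the arm can. A call with a gripper value outside its range is refused whole. "gripper" is the gripper's target within -1 to 1 (fully open at 1, half-way at 0, shut at -1), set as the call begins (left out, the last holds). The fingers move at their own pace and stop on an object; "newtons" is the grip in N (left out, the last holds). Time passes only in rows, so rows that do not move let the fingers close, or fill a call up. It gives the time, the measured TCP pose, the force and the opening at its end, in the units of the state.
- env.sense(): the state, without advancing time (a new reading comes with each control period).
- eyes.capture(name): name is "scene" or "side" or "wrist"; returns (picture, depth): 420x560x3 uint8, blue, green, red; 420x560 float32, m along the optical axis (not along the pixel's ray), 0 where there is no reading.
- eyes.camera_params(name): a dict with "camera_matrix" (3x3 intrinsics, pixels), "k1" (the pictures are not rectified: a ray, as slopes to the right and down, at radius r is drawn at 1 + k1 r^2 times it, then the intrinsics apply), "position" and "attitude" of the camera in the world. Camera axes: x right, y up, looking along -z (the intrinsics and any distortion apply to the point x, -y, -z); pixel columns grow to the right and rows downward; lengths in m; the calibration is good to about 2 mm. A picture is of the moment at which its call begins: read the wrist's pose just before it. camera_params takes no time and is no camera call; for the wrist camera it gives the pose at the moment of the call.
- env.finish_job(): hands the job in, once; it reports no verdict.
The state is a dict: "time": time; "joint_positions": joint angles; "qd": joint speeds; "joint_torque": joint torques, N m; "tool_pos": TCP position; "eef_rot": TCP orientation; "contact_force": force on the tool from outside, world axes, zero at the start; "wrist_torque": the same for the moment, N m; "finger_gap": finger opening in m.
Only numpy, scipy, OpenCV 4.12 (cv2) and the standard library are available. Lean on these libraries where they do the work, as an engineer would, in place of code of your own. Each camera call takes 0.05 s, during which the arm holds its last target. There are 200 camera calls.

### The job

Wake the shaker by pressing its key slowly until it snaps over, and let it spring back up; then sort the containers standing loose on the bench: every wide jar with the broad flat cap into the tray of the shaker's platform, every narrow-necked vial with the slim cap into the low storage tray (all are tightly closed, so one that has fallen over may lie there). Once all of them are sorted, start the shaker by pressing the same key slowly until it snaps again. Press the key gently, without ramming it, and leave the timer, the pen and the wipes where they are.

Things in the scene. Friction and masses are not known exactly. Their poses are not given: they have to be found in the camera images.
- platform (a point): centre of the shaker's square platform, on its floor (floor 50 mm above the bench). The shaker is a fixed white box 250 x 180 mm, with an aluminium tray on its rear part: inside 152 mm (along this point's x) by 168 mm (along its y), rim 26 mm above this floor, walls 4 mm. x points to the shaker's rear (away from the key), y along its front edge, z up.
- key_top (a point): middle of the top face of the shaker's round grey snap key (26 mm across, standing 12 mm above the flat front deck, whose top is at z = 44 mm, 123 mm in front of the platform's centre). It moves down with the key. It is the only thing on the deck that can be pressed
- key (a joint): travel of the snap key, m: 0 up, 0.005 fully down; past about 0.003 it has snapped. Pressed down along the vertical it resists with 1 N rising to about 4.7 N at 2 mm, then snaps over: the force falls to about 2 N at 4 mm, and the hard stop is at 5 mm. It springs back up when let go
- tray_floor (a point): centre of the storage tray's floor, 4 mm above the bench. A low fixed white open tray, inside 202 mm (along its x) by 118 mm (along its y), walls 4 mm thick and 30 mm high over the bench, standing alone on the bench
- stacker_corner (a point): foot of the nearest corner of the fixed black plate stacker behind the work: a grey post (55 x 34 mm, to 260 mm high) stands here, and from it the stacker's tall front face (160 mm high and more) runs to the left (+y) for 0.5 m at about this same x. Keep the gripper's body and wrist clear of it
- jar_a_mid (a point): half-way up the axis of a wide jar: grey body 38 mm across with a wide flat white cap 42 mm across, 58 mm tall in all, standing upright unless it has been knocked over (z is its axis, from base to cap, this point 29 mm above its base), 70 g, cap fixed; it may be gripped by the cap, which begins 41 mm above its base. May be absent. Any of the jars is alike
- jar_b_mid (a point): half-way up the axis of a wide jar: grey body 38 mm across with a wide flat white cap 42 mm across, 58 mm tall in all, standing upright unless it has been knocked over (z is its axis, from base to cap, this point 29 mm above its base), 70 g, cap fixed; it may be gripped by the cap, which begins 41 mm above its base. May be absent. Any of the jars is alike
- jar_c_mid (a point): half-way up the axis of a wide jar: grey body 38 mm across with a wide flat white cap 42 mm across, 58 mm tall in all, standing upright unless it has been knocked over (z is its axis, from base to cap, this point 29 mm above its base), 70 g, cap fixed; it may be gripped by the cap, which begins 41 mm above its base. May be absent. Any of the jars is alike
- vial_a_mid (a point): half-way up the axis of a narrow-necked vial: grey body 32 mm across up to 38 mm, shoulder, and a slim tall white cap 19 mm across; 68 mm tall in all, standing upright unless it has been knocked over (z is its axis, from base to cap, this point 34 mm above its base), 60 g, cap fixed; the grip is best on the body, about 26 mm above its base. May be absent. Any of the vials is alike
- vial_b_mid (a point): half-way up the axis of a narrow-necked vial: grey body 32 mm across up to 38 mm, shoulder, and a slim tall white cap 19 mm across; 68 mm tall in all, standing upright unless it has been knocked over (z is its axis, from base to cap, this point 34 mm above its base), 60 g, cap fixed; the grip is best on the body, about 26 mm above its base. May be absent. Any of the vials is alike
- vial_c_mid (a point): half-way up the axis of a narrow-necked vial: grey body 32 mm across up to 38 mm, shoulder, and a slim tall white cap 19 mm across; 68 mm tall in all, standing upright unless it has been knocked over (z is its axis, from base to cap, this point 34 mm above its base), 60 g, cap fixed; the grip is best on the body, about 26 mm above its base. May be absent. Any of the vials is alike
- lab_timer: a white bench timer 62 x 62 x 19 mm, lying loose on the bench, origin at the middle of its underside; a bystander to be left alone
- pen: a black marker pen 138 mm long (along y), 13 mm thick, lying loose on the bench, origin at the middle of its underside; a bystander to be left alone
- wipes: a soft-looking pack of wipes 95 x 214 x 29 mm, lying loose on the bench, origin at the middle of its underside; a bystander to be left alone

How it is judged:
By the outcome, as a careful person would: the job done as asked, in the order asked, and still so for the second after the job is handed in, with the robot touching nothing.
Of jar_a, jar_b, jar_c only 2 to 3 are there at a start; the rules pass over those that are not, and their reading is None.
Of vial_a, vial_b, vial_c only 2 to 3 are there at a start; the rules pass over those that are not, and their reading is None.
At some moment in a run one of jar_a, jar_b, jar_c, vial_a, vial_b, vial_c may be knocked a few centimetres aside while the robot is not near it.
It also fails if it takes over 210 s, if anything falls off the work surface, if the arm or the gripper's body presses on something with over 40 N, if the wrist force passes 120 N, or if a joint passes its speed limit or range.

## Working session

There is one attempt and no reset: what is moved stays moved. The work goes in short steps, Python scripts to look and compute and a tool call to move; the robot and the scene stay as the last step left them, time stands still between calls to the robot, and variables do not carry over. Pictures are saved under pics/ and viewed, about 12 in all and at most 16, crops included, and the job is handed in when it is done.

Besides the shell and the picture viewer there is one more tool, called after "Request:" by a JSON object that holds its "api" and its "payload". send_rows: Moves the arm, as the interface text tells. Its arguments: {"type":"object","properties":{"increments":{"type":"array","items":{"type":"array","items":{"type":"number"}}},"gripper":{"type":"number"},"newtons":{"type":"number"}},"required":["increments"]}

```bash
ls; mkdir -p pics
cat > h.py <<'E'
import numpy as np, cv2
from station import env, eyes
from scipy.spatial.transform import Rotation as R
def rot(a):
    a=np.array(a,float)
    if a.shape==(3,3): return a
    if a.size==4: print('quat?',a); return R.from_quat(a).as_matrix()
    return R.from_euler('xyz',a).as_matrix()
def cam(n):
    p=eyes.camera_params(n); return p,np.array(p['camera_matrix']),p['k1'],np.array(p['position']),rot(p['attitude'])
def rays(n,uv):
    p,K,k1,t,A=cam(n)
    d=cv2.undistortPoints(np.array(uv,float).reshape(-1,1,2),K,np.array([k1,0,0,0,0.])).reshape(-1,2)
    return t,A,d
def plane(n,uv,z):
    t,A,d=rays(n,uv)
    w=np.c_[d[:,0],-d[:,1],-np.ones(len(d))]@A.T
    return t+w*((z-t[2])/w[:,2])[:,None]
def cloud(n,depth):
    h,w=depth.shape; u,v=np.meshgrid(np.arange(w),np.arange(h))
    t,A,d=rays(n,np.c_[u.ravel(),v.ravel()]); Z=depth.ravel()[:,None]
    P=t+(np.c_[d[:,0],-d[:,1],-np.ones(len(d))]*Z)@A.T
    P[Z[:,0]<=0]=np.nan
    return P.reshape(h,w,3)
def proj(n,P):
    p,K,k1,t,A=cam(n)
    c=(np.atleast_2d(P)-t)@A; s=np.c_[c[:,0]/-c[:,2],-c[:,1]/-c[:,2]]
    s=s*(1+k1*(s**2).sum(1))[:,None]
    return s@K[:2,:2].T+K[:2,2]
E
python3 - <<'E'
from h import *
print(env.sense())
for n in("scene","side","wrist"):
    print(n,eyes.camera_params(n))
    im,d=eyes.capture(n); cv2.imwrite(f'pics/{n}0.png',im); np.save(f'{n}0.npy',d)
E
```

```text
pics
{'time': 0.0, 'joint_positions': array([-1.21002426e-01,  2.76590827e-01,  1.50610079e+00,  1.48325494e-05,
        1.36070232e+00, -1.20995317e-01]), 'qd': array([ 0.00032351,  0.00013212, -0.00140655,  0.00033765, -0.00082984,
       -0.0003209 ]), 'joint_torque': array([ 1.66144628e-04, -4.04588020e+01, -2.37234324e+01,  7.02253589e-02,
        3.46444664e-02, -1.77189750e-04]), 'tool_pos': array([5.74485649e-01, 6.10982589e-05, 2.29619976e-01]), 'eef_rot': array([-1.69984175,  1.56899499,  3.01253701]), 'contact_force': array([ 0.58525149, -0.31718808, -0.95199658]), 'wrist_torque': array([0.05874232, 0.02265546, 0.03290447]), 'finger_gap': 0.09430058352461512}
scene {'camera_matrix': array([[408.1567837 ,   0.        , 277.67477848],
       [  0.        , 408.1567837 , 203.51327657],
       [  0.        ,   0.        ,   1.        ]]), 'k1': -0.04552591136227972, 'position': array([0.28038133, 0.87704734, 0.90070088]), 'attitude': array([ 0.68887043,  0.01235691, -2.75236977])}
side {'camera_matrix': array([[441.70822989,   0.        , 271.81684533],
       [  0.        , 441.70822989, 211.36951168],
       [  0.        ,   0.        ,   1.        ]]), 'k1': 0.023978477748877423, 'position': array([ 0.55969355, -0.67661759,  0.56620434]), 'attitude': array([ 1.06588687, -0.01672348,  0.00161121])}
wrist {'camera_matrix': array([[339.29140276,   0.        , 275.34547325],
       [  0.        , 339.29140276, 209.73161079],
       [  0.        ,   0.        ,   1.        ]]), 'k1': -0.021770044967373062, 'position': array([0.57439101, 0.07830697, 0.38258409]), 'attitude': array([-2.69529364e-01,  1.01725533e-04,  7.34013194e-05])}
```

View pics/scene0.png

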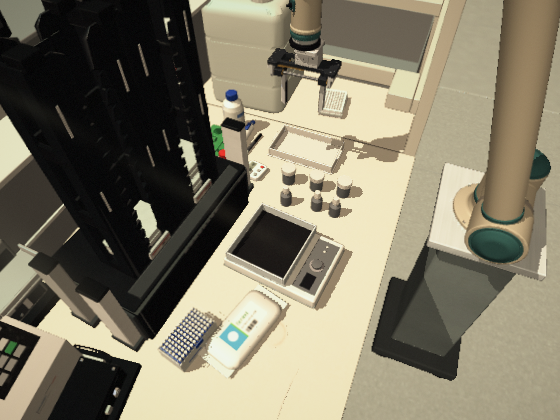

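View pics/side0.png

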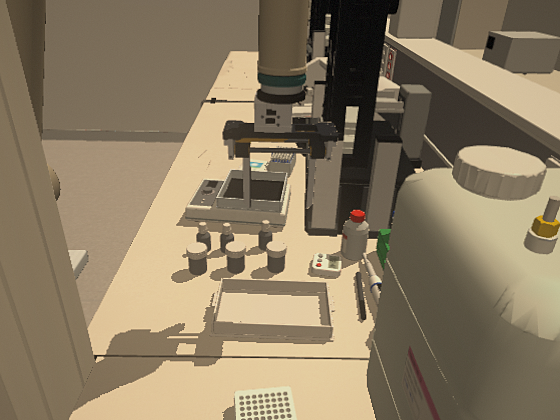

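Run:
```python
from h import *
print(R.from_euler('xyz',env.sense()['eef_rot']).as_matrix().round(3))
for n in("scene","side","wrist"):
    P=cloud(n,np.load(f'{n}0.npy')); np.save(f'P_{n}.npy',P) 
    for lo,hi in((.045,.066),(.05,.054),(.066,.074)):
        m=((P[...,2]>lo)&(P[...,2]<hi)).astype(np.uint8)
        c,l,s,ce=cv2.connectedComponentsWithStats(m)
        print(n,lo,hi)
        for i in range(1,c):
            if s[i,4]>30:
                q=P[l==i]; print(ce[i].round(),s[i,4],q.mean(0).round(3),q.min(0).round(3),q.max(0).round(3))
```

```text
[[-0.001  1.     0.   ]
 [ 0.     0.    -1.   ]
 [-1.    -0.001 -0.   ]]
scene 0.045 0.066
[404.  64.] 2074 [ 0.372 -0.582  0.06 ] [ 0.277 -1.177  0.045] [ 0.671 -0.348  0.066]
[205.  66.] 49 [ 1.061 -0.28   0.055] [ 1.057 -0.311  0.045] [ 1.066 -0.249  0.066]
[292.  84.] 43 [ 0.716 -0.29   0.054] [ 0.714 -0.348  0.045] [ 0.719 -0.248  0.066]
[218.  90.] 60 [ 0.943 -0.164  0.057] [ 0.914 -0.177  0.045] [ 0.978 -0.159  0.066]
[259.  98.] 217 [ 0.79  -0.171  0.055] [ 0.717 -0.191  0.045] [ 0.873 -0.162  0.066]
[216. 136.] 173 [0.835 0.057 0.058] [0.806 0.009 0.047] [0.875 0.119 0.063]
[413. 140.] 67 [ 0.262 -0.153  0.055] [ 0.243 -0.172  0.045] [ 0.281 -0.148  0.065]
[288. 169.] 159 [0.576 0.106 0.055] [0.556 0.08  0.045] [0.598 0.125 0.061]
[317. 175.] 169 [0.49  0.101 0.056] [0.471 0.076 0.045] [0.514 0.12  0.062]
[344. 181.] 170 [0.411 0.094 0.056] [0.391 0.069 0.046] [0.433 0.111 0.063]
[183. 281.] 885 [0.67  0.524 0.055] [0.644 0.188 0.045] [0.751 0.713 0.066]
[285. 191.] 39 [0.551 0.188 0.056] [0.544 0.179 0.045] [0.562 0.194 0.066]
[475. 197.] 39 [0.064 0.02  0.057] [ 0.058 -0.0
[... 6416 characters left out ...]
2] [0.722 0.128 0.05 ] [0.746 0.168 0.054]
[119. 106.] 97 [0.428 0.087 0.052] [0.417 0.068 0.05 ] [0.433 0.108 0.054]
[496. 240.] 172 [ 0.806 -0.046  0.052] [ 0.796 -0.087  0.05 ] [ 0.835 -0.025  0.054]
[391. 391.] 55 [ 0.713 -0.238  0.052] [ 0.711 -0.268  0.05 ] [ 0.714 -0.209  0.054]
wrist 0.066 0.074
[83.  7.] 199 [0.413 0.167 0.067] [0.405 0.16  0.066] [0.421 0.173 0.068]
[146.   9.] 233 [0.466 0.166 0.067] [0.458 0.158 0.066] [0.474 0.172 0.069]
[461.  35.] 487 [0.732 0.145 0.07 ] [0.722 0.128 0.066] [0.763 0.173 0.074]
[508. 246.] 371 [ 0.806 -0.046  0.07 ] [ 0.795 -0.086  0.066] [ 0.839 -0.025  0.074]
[398. 388.] 149 [ 0.713 -0.217  0.07 ] [ 0.711 -0.252  0.066] [ 0.717 -0.189  0.074]
```

The views show three wide-capped jars (side px ~(197,258), (236,257), (276,256)) and behind them three vials ((203,236), (227,236), (265,234)). The storage tray is in front at about (272,310), with the shaker behind at about (240,190). Next I'll locate the trays and the key.

Run:
```python
from h import *
for n in("scene","side","wrist"):
    P=np.load(f'P_{n}.npy'); x,y,z=[P[...,i] for i in range(3)]
    for nm,m in(('shk',(z>.071)&(z<.080)&(x>.38)&(x<.63)&(y>.22)&(y<.48)),('tray',(z>.024)&(z<.034)&(x>.33)&(x<.68)&(y>-.18)&(y<.04))):
        q=P[m][:,:2].astype(np.float32)
        if len(q)>30:
            print(n,nm,len(q),cv2.minAreaRect(q*1000), np.percentile(q,[2,98],axis=0).round(3).tolist())
    m=(z>.052)&(z<.060)&(x>.33)&(x<.425)&(y>.25)&(y<.48); q=P[m]
    if len(q): print(n,'key',len(q),q.mean(0).round(4),q.min(0).round(3),q.max(0).round(3))
    m=(z>.040)&(z<.048)&(x>.3)&(x<.425)&(y>.2)&(y<.5); q=P[m]
    if len(q): print(n,'deck',len(q),cv2.minAreaRect(q[:,:2].astype(np.float32)*1000))
im=cv2.imread('pics/scene0.png')[150:310,210:370]; im2=cv2.imread('pics/wrist0.png')
cv2.imwrite('pics/a.png',np.hstack([cv2.resize(im,(420,420)),im2[:,:380]]))
```

```text
scene shk 522 ((520.3637084960938, 359.9881591796875), (178.10951232910156, 162.0211944580078), 83.63238525390625) [[0.434, 0.268], [0.605, 0.454]]
scene tray 363 ((569.692626953125, -39.391868591308594), (133.13311767578125, 220.01451110839844), 88.62933349609375) [[0.462, -0.104], [0.678, 0.026]]
scene key 77 [0.3977 0.3745 0.0549] [0.386 0.36  0.052] [0.409 0.386 0.059]
scene deck 1574 ((394.1109619140625, 375.4056396484375), (181.3379364013672, 70.64317321777344), 86.89916229248047)
side shk 331 ((518.4469604492188, 354.5434875488281), (183.0912322998047, 160.7232208251953), 84.31707763671875) [[0.434, 0.26], [0.602, 0.448]]
side tray 1155 ((568.78076171875, -45.24369812011719), (129.84121704101562, 221.4701385498047), 87.87946319580078) [[0.461, -0.11], [0.677, 0.02]]
side key 38 [0.3965 0.3658 0.0546] [0.386 0.354 0.052] [0.407 0.379 0.057]
side deck 699 ((391.66693115234375, 364.30908203125), (182.76918029785156, 71.9180679321289), 87.9223403930664)
wrist tray 2524 ((569.2669677734375, -41.78197479248047), (126.7534408569336, 221.80372619628906), 88.12899780273438) [[0.461, -0.106], [0.678, 0.023]]
```

View pics/a.png

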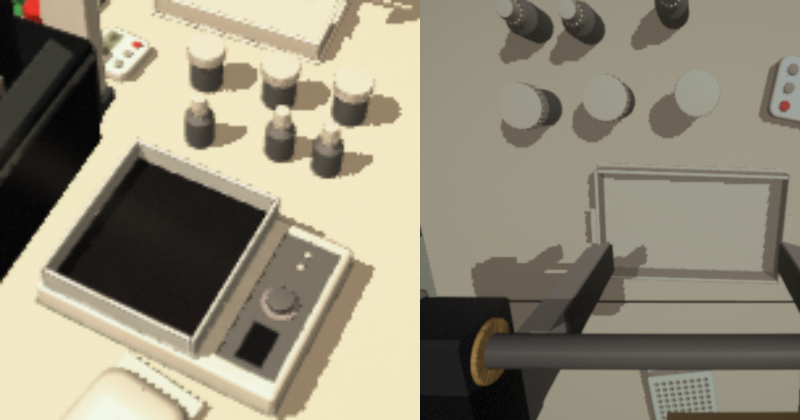

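Request:
{"api": "send_rows", "payload": {"increments": [[0, 0, 0, -6], [0, 0, 0, -6], [0, 0, 0, -6], [0, 0, 0, -6], [0, 0, 0, -6], [0, 0, 0, -6], [0, 0, 0, -6], [0, 0, 0, -6]], "gripper": -1, "newtons": 15}}

```text
time: 0.82
tool_pos: [0.5748, 0.0, 0.2301]
eef_rot: [-2.525, 1.57, 3.03]
contact_force: [-0.3, -0.4, -0.4]
finger_gap: 0.0443
```

Request:
{"api": "send_rows", "payload": {"increments": [[0, 0, 0, -6], [0, 0, 0, -6], [0, 0, 0, -6], [0, 0, 0, -6], [0, 0, 0, -6], [0, 0, 0, -6], [0, 0, 0, -6], [0, 0, 0, 0]]}}

```text
time: 1.48
tool_pos: [0.5748, -0.0, 0.2302]
eef_rot: [3.078, 1.57, 3.08]
contact_force: [-0.2, 0.5, -0.6]
finger_gap: 0.0002
```

Request:
{"api": "send_rows", "payload": {"increments": [[0, 3, -1.6, 0], [0, 3, -1.6, 0], [0, 3, -1.6, 0], [0, 3, -1.6, 0], [0, 3, -1.6, 0], [0, 3, -1.6, 0], [0, 3, -1.6, 0], [0, 3, -1.6, 0]]}}

```text
time: 2.15
tool_pos: [0.4459, 0.2412, 0.2304]
eef_rot: [-2.428, 1.571, -2.431]
contact_force: [1.1, 0.0, 0.2]
finger_gap: 0.0003
```

Request:
{"api": "send_rows", "payload": {"increments": [[0.5, 3, -1.2, 0], [0.5, 3, -1.2, 0], [0.5, 3, -1.2, 0], [0.5, 3, -1.2, 0], [1, 1, -0.1, 0], [0, 0, 0, 0], [0, 0, 0, 0], [0, 0, 0, 0]]}}

```text
time: 2.82
tool_pos: [0.3986, 0.3688, 0.2004]
eef_rot: [-1.483, 1.57, -1.485]
contact_force: [0.6, -0.3, -0.3]
finger_gap: 0.0005
```

Run:
```python
from h import *
s=env.sense();print(s['tool_pos'])
print(rot(s['eef_rot']).round(3).tolist())
im,d=eyes.capture('wrist'); cv2.imwrite('pics/w1.png',im); P=cloud('wrist',d); np.save('P_w1.npy',P)
x,y,z=[P[...,i] for i in range(3)]
m=(z>.052)&(z<.060)&(x>.36)&(x<.425)&(y>.32)&(y<.42);q=P[m]
print(m.sum(),np.median(q,axis=0),cv2.minAreaRect(q[:,:2].astype(np.float32)*1000))
print(proj('wrist',[[.397,.37,.056],[.397,.37,.175]]))
m=(z>.070)&(z<.080)&(x>.40)&(x<.63)&(y>.22)&(y<.48);q=P[m]
print(cv2.minAreaRect(q[:,:2].astype(np.float32)*1000))
```

```text
[0.39855343 0.36878863 0.20041367]
[[0.0, 0.001, 1.0], [-0.001, 1.0, -0.001], [-1.0, -0.001, 0.0]]
577 [0.39639274 0.37178759 0.05424706] ((396.8104248046875, 371.70068359375), (24.321325302124023, 24.440139770507812), 44.28131866455078)
[[276.03317268 202.61594681]
 [276.4314105  254.79066403]]
((518.6817016601562, 357.6921081542969), (176.87245178222656, 160.46441650390625), 83.44786071777344)
```

View pics/w1.png

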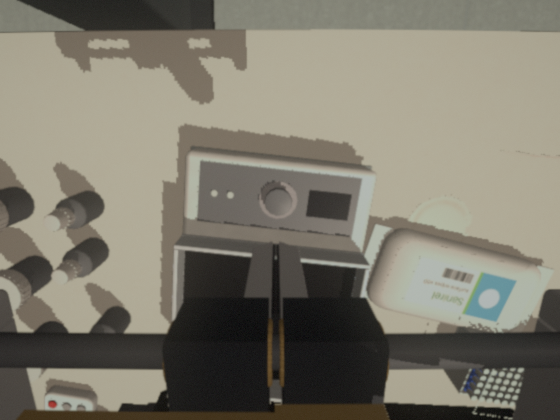

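The key is at pixel (278,200) and measures (0.397, 0.372). The platform centre measures (0.519, 0.358), 123 mm away as specified. I'll descend to 3 mm above the key.

Request:
{"api": "send_rows", "payload": {"increments": [[3, 0.15, -0.1, 0], [3, 0.15, -0.1, 0], [2, 0, 0, 0], [1.5, 0, 0, 0], [1, 0, 0, 0], [0.6, 0, 0, 0], [0.4, 0, 0, 0], [0, 0, 0, 0]]}}

```text
time: 3.53
tool_pos: [0.3965, 0.3726, 0.0855]
eef_rot: [-0.312, 1.571, -0.313]
contact_force: [-0.3, 0.1, -0.7]
finger_gap: 0.0006
```

Request:
{"api": "send_rows", "payload": {"increments": [[0.03, 0, 0, 0], [0.03, 0, 0, 0], [0.03, 0, 0, 0], [0.03, 0, 0, 0], [0.03, 0, 0, 0], [0.03, 0, 0, 0], [0.03, 0, 0, 0], [0.03, 0, 0, 0]]}}

```text
time: 4.2
tool_pos: [0.396, 0.373, 0.0831]
eef_rot: [-0.15, 1.571, -0.15]
contact_force: [-0.1, 0.0, -1.0]
finger_gap: 0.0004
```

Request:
{"api": "send_rows", "payload": {"increments": [[0.03, 0, 0, 0], [0.03, 0, 0, 0], [0.03, 0, 0, 0], [0.03, 0, 0, 0], [0.03, 0, 0, 0], [0.03, 0, 0, 0], [0.03, 0, 0, 0], [0.03, 0, 0, 0]]}}

```text
time: 4.87
tool_pos: [0.3961, 0.373, 0.0808]
eef_rot: [0.291, 1.571, 0.291]
contact_force: [-0.3, -0.7, 1.9]
finger_gap: 0.0005
```

Request:
{"api": "send_rows", "payload": {"increments": [[0.02, 0, 0, 0], [0.02, 0, 0, 0], [0.02, 0, 0, 0], [0.02, 0, 0, 0], [0, 0, 0, 0], [0, 0, 0, 0], [0, 0, 0, 0], [0, 0, 0, 0]]}}

```text
time: 5.53
tool_pos: [0.3961, 0.373, 0.08]
eef_rot: [0.123, 1.571, 0.123]
contact_force: [-0.2, -1.0, 3.5]
finger_gap: 0.0006
```

Request:
{"api": "send_rows", "payload": {"increments": [[0.02, 0, 0, 0], [0.02, 0, 0, 0], [0.02, 0, 0, 0], [0.02, 0, 0, 0], [0.02, 0, 0, 0], [0.02, 0, 0, 0], [0.02, 0, 0, 0], [0, 0, 0, 0]]}}

```text
time: 6.2
tool_pos: [0.3961, 0.373, 0.0784]
eef_rot: [0.237, 1.571, 0.237]
contact_force: [-1.0, -0.5, 4.4]
finger_gap: 0.0006
```

Request:
{"api": "send_rows", "payload": {"increments": [[0.02, 0, 0, 0], [0.02, 0, 0, 0], [0.02, 0, 0, 0], [0, 0, 0, 0], [0, 0, 0, 0], [0, 0, 0, 0], [0, 0, 0, 0], [0, 0, 0, 0]]}}

```text
time: 6.87
tool_pos: [0.396, 0.373, 0.0779]
eef_rot: [0.103, 1.571, 0.103]
contact_force: [-0.9, -0.7, 3.2]
finger_gap: 0.0005
```

Request:
{"api": "send_rows", "payload": {"increments": [[0.02, 0, 0, 0], [0.02, 0, 0, 0], [0.02, 0, 0, 0], [0, 0, 0, 0], [0, 0, 0, 0], [0, 0, 0, 0], [0, 0, 0, 0], [0, 0, 0, 0]]}}

```text
time: 7.53
tool_pos: [0.396, 0.373, 0.0772]
eef_rot: [-0.708, 1.571, -0.708]
contact_force: [0.0, -0.6, 2.4]
finger_gap: 0.0006
```

Request:
{"api": "send_rows", "payload": {"increments": [[0.02, 0, 0, 0], [0.02, 0, 0, 0], [0, 0, 0, 0], [0, 0, 0, 0], [0, 0, 0, 0], [0, 0, 0, 0], [0, 0, 0, 0], [0, 0, 0, 0]]}}

```text
time: 8.2
tool_pos: [0.3961, 0.373, 0.0769]
eef_rot: [0.078, 1.571, 0.078]
contact_force: [-0.2, 0.7, 2.2]
finger_gap: -0.0001
```

Request:
{"api": "send_rows", "payload": {"increments": [[-0.05, 0, 0, 0], [-0.05, 0, 0, 0], [-0.1, 0, 0, 0], [-0.1, 0, 0, 0], [-0.2, 0, 0, 0], [-0.5, 0, 0, 0], [-1, 0, 0, 0], [-2, 0, 0, 0]]}}

```text
time: 8.87
tool_pos: [0.3947, 0.372, 0.1157]
eef_rot: [-2.501, 1.566, -2.501]
contact_force: [-0.6, 0.1, 0.2]
finger_gap: 0.0004
```

Request:
{"api": "send_rows", "payload": {"increments": [[-2.5, -3, 0, 0], [-2.5, -3, 0, 0], [-2.5, -3, 0, 0], [-2, -3, 0, 0], [0, -2.5, 0, 0], [0, 0, 0, 0], [0, 0, 0, 0], [0, 0, 0, 0]], "gripper": 0.3}}

```text
time: 9.53
tool_pos: [0.396, 0.2284, 0.212]
eef_rot: [1.344, 1.57, 1.344]
contact_force: [0.2, -0.4, -0.0]
finger_gap: 0.0503
```

```bash
cat >> h.py <<'E'
def state():
    s=env.sense(); print('t %.1f'%s['time'],s['tool_pos'].round(4),'gap',round(s['finger_gap'],4),'F',s['contact_force'].round(1)); return s
def blobs(n,lo,hi,box,mn=15,d=None,im=None,save=None):
    if d is None: im,d=eyes.capture(n)
    if save: cv2.imwrite(save,im)
    P=cloud(n,d); x,y,z=[P[...,i] for i in range(3)]
    m=((z>lo)&(z<hi)&(x>box[0])&(x<box[1])&(y>box[2])&(y<box[3])).astype(np.uint8)
    c,l,st,ce=cv2.connectedComponentsWithStats(m)
    for i in range(1,c):
        if st[i,4]>=mn:
            q=P[l==i]; r=cv2.minEnclosingCircle(q[:,:2].astype(np.float32)*1000)
            print(n,ce[i].round(),st[i,4],'circ',np.round(r[0],1),'r',round(r[1],1),'z',q[:,2].min().round(3),q[:,2].max().round(3))
    return im,d
E
python3 - <<'E'
from h import *
state()
B=(.3,.7,-.02,.25)
im,d=blobs('wrist',.053,.061,B,save='pics/w2.png'); print(); blobs('wrist',.064,.072,B,d=d)
im,d=blobs('scene',.055,.063,B,save='pics/s2.png'); print(); blobs('scene',.064,.072,B,d=d,mn=6)
E
```

```text
t 9.5 [0.396  0.2284 0.212 ] gap 0.0503 F [ 0.2 -0.4 -0. ]
wrist [128. 216.] 1444 circ [410.1  88.6] r 21.4 z 0.053 0.059
wrist [214. 213.] 88 circ [411.2 169.1] r 9.6 z 0.053 0.061
wrist [144. 286.] 875 circ [489.1  95.9] r 20.9 z 0.053 0.059
wrist [286. 411.] 35 circ [645.3 240.7] r 9.3 z 0.053 0.057

wrist [209. 221.] 226 circ [411.9 168.5] r 8.0 z 0.064 0.068
scene [288. 167.] 118 circ [577.9 102. ] r 22.0 z 0.055 0.062
scene [315. 175.] 89 circ [490.6  97. ] r 21.7 z 0.055 0.061
scene [345. 185.] 15 circ [403.1 104.4] r 11.7 z 0.055 0.06
scene [317. 195.] 16 circ [465.9 170.4] r 8.5 z 0.056 0.063
scene [335. 202.] 16 circ [412.8 170.9] r 9.7 z 0.056 0.063

scene [285. 187.] 26 circ [552.4 183.7] r 8.9 z 0.065 0.071
scene [317. 192.] 23 circ [466.9 169. ] r 9.3 z 0.064 0.07
scene [336. 198.] 25 circ [413.  170.3] r 8.9 z 0.064 0.069
```

The key snapped: force peaked near 4.5 N, fell to 2.2 N, and returned to zero on release. All the containers are still where they were. First is the vial at (0.412, 0.1685).

Request:
{"api": "send_rows", "payload": {"increments": [[2, -3, 0.8, 0], [2, -3, 0.8, 0], [3, 0, 0, 0], [3, 0, 0, 0], [3, 0, 0, 0], [2.5, 0, 0, 0], [1.5, 0, 0, 0], [1, 0, 0, 0]]}}

```text
time: 10.3
tool_pos: [0.4105, 0.1686, 0.0293]
eef_rot: [-2.955, 1.566, -2.954]
contact_force: [-0.7, -0.0, 0.1]
finger_gap: 0.061
```

Request:
{"api": "send_rows", "payload": {"increments": [[0, 0, 0, 0], [0, 0, 0, 0], [0, 0, 0, 0], [0, 0, 0, 0], [0, 0, 0, 0], [0, 0, 0, 0], [0, 0, 0, 0], [0, 0, 0, 0]], "gripper": -1}}

```text
time: 10.97
tool_pos: [0.4127, 0.1683, 0.0326]
eef_rot: [0.394, 1.569, 0.394]
contact_force: [-0.1, 0.6, 4.2]
finger_gap: 0.0317
```

Request:
{"api": "send_rows", "payload": {"increments": [[-1, 0, 0, 0], [-2, 0, 0, 0], [-3, 0, 0, 0], [-3, 0, 0, 0], [-2, 0, 0, 0], [0, 0, 0, 0], [0, 0, 0, 0], [0, 0, 0, 0]]}}

```text
time: 11.63
tool_pos: [0.411, 0.1676, 0.1408]
eef_rot: [-2.839, 1.569, -2.839]
contact_force: [0.1, 0.4, -0.7]
finger_gap: 0.0315
```

Request:
{"api": "send_rows", "payload": {"increments": [[0, -3, 1.4, 0], [0, -3, 1.4, 0], [0, -3, 1.4, 0], [0, -3, 1.4, 0], [0, -3, 1.4, 0], [0, -3, 1.4, 0], [0, -3, 1, 0], [0, 0, 0, 0]]}}

```text
time: 12.3
tool_pos: [0.5076, -0.047, 0.1398]
eef_rot: [-1.992, 1.568, -1.996]
contact_force: [0.6, 0.1, -0.6]
finger_gap: 0.0316
```

Request:
{"api": "send_rows", "payload": {"increments": [[2, 0, 0, 0], [3, 0, 0, 0], [2.5, 0, 0, 0], [1.5, 0, 0, 0], [0.6, 0, 0, 0], [0.4, 0, 0, 0], [0.2, 0, 0, 0], [0, 0, 0, 0]]}}

```text
time: 12.97
tool_pos: [0.5062, -0.0418, 0.0399]
eef_rot: [0.407, 1.571, 0.407]
contact_force: [-0.1, 1.9, 0.0]
finger_gap: 0.0316
```

Request:
{"api": "send_rows", "payload": {"increments": [[0.1, 0, 0, 0], [0.1, 0, 0, 0], [0, 0, 0, 0], [0, 0, 0, 0], [0, 0, 0, 0], [0, 0, 0, 0], [0, 0, 0, 0], [0, 0, 0, 0]]}}

```text
time: 13.63
tool_pos: [0.5061, -0.042, 0.038]
eef_rot: [-0.241, 1.571, -0.241]
contact_force: [0.2, 0.9, -0.9]
finger_gap: 0.0315
```

Request:
{"api": "send_rows", "payload": {"increments": [[0, 0, 0, 0], [0, 0, 0, 0], [0, 0, 0, 0], [0, 0, 0, 0], [0, 0, 0, 0], [0, 0, 0, 0], [0, 0, 0, 0], [0, 0, 0, 0]], "gripper": 0.15}}

```text
time: 14.3
tool_pos: [0.5061, -0.042, 0.0379]
eef_rot: [-0.105, 1.571, -0.105]
contact_force: [0.0, 0.4, -0.4]
finger_gap: 0.054
```

Request:
{"api": "send_rows", "payload": {"increments": [[-1, 0, 0, 0], [-2, 0, 0, 0], [-3, 0, 0, 0], [-3, 0, 0, 0], [-3, 0, 0, 0], [-3, 0, 0, 0], [-2, 0, 0, 0], [0, 0, 0, 0]]}}

```text
time: 14.97
tool_pos: [0.5088, -0.0426, 0.2133]
eef_rot: [-0.219, 1.56, -0.218]
contact_force: [1.0, -0.1, -0.3]
finger_gap: 0.0539
```

Request:
{"api": "send_rows", "payload": {"increments": [[0, 3, -1.2, 0], [0, 3, -1.2, 0], [0, 3, -1.2, 0], [0, 3, -1.2, 0], [0, 3, -1.2, 0], [0, 3, -1.2, 0], [0, 3, -1, 0], [0, 0, 0, 0]]}}

```text
time: 15.63
tool_pos: [0.4211, 0.172, 0.2072]
eef_rot: [2.345, 1.567, 2.349]
contact_force: [0.0, -0.0, 0.2]
finger_gap: 0.0542
```

```bash
cat > look.py <<'E'
from h import *
import sys
state()
B=(.3,.7,-.11,.25); k=sys.argv[1]
for n in ('wrist','scene'):
    im,d=blobs(n,.052,.0625,B,save=f'pics/{n}{k}.png',mn=60 if n=='wrist' else 10); print(); blobs(n,.064,.075,B,d=d,mn=6)
E
python3 look.py 3
```

```text
t 15.6 [0.4211 0.172  0.2072] gap 0.0542 F [ 0.  -0.   0.2]
wrist [183. 191.] 1644 circ [411.4  85.2] r 22.0 z 0.052 0.059
wrist [268. 242.] 104 circ [466.1 163.7] r 9.8 z 0.052 0.062
wrist [185. 265.] 505 circ [488.6  87.9] r 20.4 z 0.052 0.059
wrist [ 65. 281.] 184 circ [506.5 -43.2] r 10.3 z 0.052 0.062
wrist [282. 322.] 130 circ [552.8 178.2] r 9.8 z 0.052 0.062
wrist [317. 404.] 473 circ [652.6 217.7] r 32.9 z 0.052 0.062

wrist [268. 251.] 221 circ [466.2 163.5] r 8.1 z 0.064 0.069
wrist [ 54. 289.] 278 circ [506.  -43.3] r 8.7 z 0.064 0.073
wrist [282. 329.] 123 circ [552.2 178.4] r 8.0 z 0.064 0.068
wrist [333. 408.] 225 circ [647.3 232.6] r 17.5 z 0.064 0.075
scene [288. 168.] 132 circ [575.6 101.5] r 23.0 z 0.052 0.062
scene [317. 175.] 139 circ [491.8  98.3] r 22.9 z 0.052 0.06
scene [344. 181.] 146 circ [411.9  90. ] r 22.0 z 0.053 0.062
scene [285. 191.] 17 circ [553.  186.9] r 8.5 z 0.053 0.061
scene [317. 196.] 21 circ [465.6 169.2] r 9.0 z 0.052 0.062

scene [248. 180.] 6 circ [656.7 199.2] r 4.5 z 0.066 0.074
scene [285. 187.] 25 circ [553.  183.9] r 8.3 z 0.064 0.072
scene [317. 192.] 23 circ [466.3 168.9] r 7.5 z 0.064 0.069
```

Request:
{"api": "send_rows", "payload": {"increments": [[1.5, -0.2, 2.1, 0], [2, -0.1, 2.1, 0], [3, 0, 0, 0], [3, 0, 0, 0], [3, 0, 0, 0], [2.5, 0, 0, 0], [1.5, 0, 0, 0], [1, 0, 0, 0]]}}

```text
time: 16.4
tool_pos: [0.465, 0.1629, 0.0304]
eef_rot: [-2.788, 1.566, -2.79]
contact_force: [-1.1, -0.2, 1.0]
finger_gap: 0.0541
```

Request:
{"api": "send_rows", "payload": {"increments": [[0, 0, 0, 0], [0, 0, 0, 0], [0, 0, 0, 0], [0, 0, 0, 0], [0, 0, 0, 0], [0, 0, 0, 0], [0, 0, 0, 0], [0, 0, 0, 0]], "gripper": -1}}

```text
time: 17.07
tool_pos: [0.4667, 0.1649, 0.0337]
eef_rot: [-0.106, 1.569, -0.105]
contact_force: [0.1, -0.9, 5.5]
finger_gap: 0.0313
```

Request:
{"api": "send_rows", "payload": {"increments": [[-1, 0, 0, 0], [-2, 0, 0, 0], [-3, 0, 0, 0], [-3, 0, 0, 0], [-2, 0, 0, 0], [0, 0, 0, 0], [0, 0, 0, 0], [0, 0, 0, 0]]}}

```text
time: 17.73
tool_pos: [0.4649, 0.1649, 0.1418]
eef_rot: [-2.991, 1.569, -2.991]
contact_force: [0.5, 0.6, -1.4]
finger_gap: 0.0316
```

Request:
{"api": "send_rows", "payload": {"increments": [[0, -3, 1.5, 0], [0, -3, 1.5, 0], [0, -3, 1.5, 0], [0, -3, 1.5, 0], [0, -3, 1.5, 0], [0, -3, 1.5, 0], [0, -2.8, 1.4, 0], [0, 0, 0, 0]]}}

```text
time: 18.4
tool_pos: [0.5721, -0.0481, 0.1405]
eef_rot: [-1.796, 1.568, -1.8]
contact_force: [0.4, -0.5, -0.2]
finger_gap: 0.0312
```

Request:
{"api": "send_rows", "payload": {"increments": [[2, 0, 0, 0], [3, 0, 0, 0], [2.5, 0, 0, 0], [1.5, 0, 0, 0], [0.6, 0, 0, 0], [0.4, 0, 0, 0], [0.2, 0, 0, 0], [0, 0, 0, 0]]}}

```text
time: 19.07
tool_pos: [0.5702, -0.0428, 0.0409]
eef_rot: [0.281, 1.571, 0.281]
contact_force: [0.4, 0.2, -0.5]
finger_gap: 0.0314
```

Request:
{"api": "send_rows", "payload": {"increments": [[0.1, 0, 0, 0], [0.1, 0, 0, 0], [0, 0, 0, 0], [0, 0, 0, 0], [0, 0, 0, 0], [0, 0, 0, 0], [0, 0, 0, 0], [0, 0, 0, 0]]}}

```text
time: 19.73
tool_pos: [0.5701, -0.043, 0.039]
eef_rot: [-0.16, 1.571, -0.16]
contact_force: [-0.0, 0.6, -0.9]
finger_gap: 0.0315
```

Request:
{"api": "send_rows", "payload": {"increments": [[0, 0, 0, 0], [0, 0, 0, 0], [0, 0, 0, 0], [0, 0, 0, 0], [0, 0, 0, 0], [0, 0, 0, 0], [0, 0, 0, 0], [0, 0, 0, 0]], "gripper": 0.15}}

```text
time: 20.4
tool_pos: [0.57, -0.043, 0.0389]
eef_rot: [-0.02, 1.571, -0.02]
contact_force: [-0.4, 0.8, 1.3]
finger_gap: 0.054
```

Request:
{"api": "send_rows", "payload": {"increments": [[-1, 0, 0, 0], [-2, 0, 0, 0], [-3, 0, 0, 0], [-3, 0, 0, 0], [-3, 0, 0, 0], [-3, 0, 0, 0], [-2, 0, 0, 0], [0, 0, 0, 0]]}}

```text
time: 21.07
tool_pos: [0.5728, -0.0435, 0.2148]
eef_rot: [-0.196, 1.56, -0.196]
contact_force: [1.0, 0.4, 0.8]
finger_gap: 0.0541
```

Request:
{"api": "send_rows", "payload": {"increments": [[0, 3, -0.7, 0], [0, 3, -0.7, 0], [0, 3, -0.7, 0], [0, 3, -0.7, 0], [0, 3, -0.7, 0], [0, 3, -0.7, 0], [0, 3, -0.8, 0], [0, 0, 0, 0]]}}

```text
time: 21.73
tool_pos: [0.5176, 0.1716, 0.2082]
eef_rot: [2.279, 1.567, 2.283]
contact_force: [0.0, -1.0, 0.5]
finger_gap: 0.0543
```

```bash
python3 look.py 4
```

```text
t 21.7 [0.5176 0.1716 0.2082] gap 0.0543 F [ 0.  -1.   0.5]
wrist [176.  80.] 2045 circ [412.   84.9] r 21.9 z 0.052 0.059
wrist [190. 173.] 1679 circ [491.2  92.1] r 21.8 z 0.052 0.059
wrist [ 50. 188.] 200 circ [506.4 -43. ] r 9.9 z 0.052 0.062
wrist [283. 232.] 100 circ [552.3 177.7] r 10.0 z 0.052 0.062
wrist [191. 254.] 631 circ [574.7  94. ] r 21.1 z 0.052 0.059
wrist [ 59. 250.] 203 circ [569.2 -44.6] r 10.6 z 0.052 0.062
wrist [317. 328.] 239 circ [651.  210.3] r 25.4 z 0.052 0.062

wrist [ 37. 192.] 316 circ [506.2 -43.5] r 8.5 z 0.064 0.073
wrist [284. 241.] 223 circ [552.5 178. ] r 8.4 z 0.064 0.068
wrist [ 48. 258.] 295 circ [569.9 -44.2] r 8.8 z 0.064 0.073
wrist [332. 331.] 94 circ [646.8 225. ] r 10.3 z 0.064 0.075
wrist [287. 373.] 11 circ [694.8 183.1] r 5.1 z 0.065 0.074
scene [327. 144.] 18 circ [506.6 -36.2] r 9.6 z 0.052 0.062
scene [288. 168.] 131 circ [576.  102.4] r 22.0 z 0.052 0.062
scene [317. 175.] 138 circ [490.7  97.1] r 22.0 z 0.052 0.061
scene [344. 181.] 148 circ [411.7  90.2] r 22.8 z 0.052 0.061
scene [247. 193.] 13 circ [647.3 234.7] r 14.9 z 0.052 0.062
scene [285. 191.] 18 circ [552.7 183.7] r 9.7 z 0.053 0.062

scene [326. 140.] 26 circ [508.4 -38.2] r 9.2 z 0.064 0.074
scene [248. 180.] 6 circ [657.1 198.9] r 3.7 z 0.064 0.073
scene [286. 187.] 27 circ [551.9 183.6] r 8.5 z 0.064 0.07
scene [246. 192.] 6 circ [644.6 245. ] r 3.8 z 0.064 0.075
```

Request:
{"api": "send_rows", "payload": {"increments": [[1.5, 0.6, 1.6, 0], [2, 0.6, 1.6, 0], [3, 0, 0, 0], [3, 0, 0, 0], [3, 0, 0, 0], [2.5, 0, 0, 0], [1.6, 0, 0, 0], [1, 0, 0, 0]]}}

```text
time: 22.5
tool_pos: [0.5509, 0.1769, 0.0302]
eef_rot: [-2.786, 1.566, -2.788]
contact_force: [-0.4, -1.4, 0.7]
finger_gap: 0.0543
```

Request:
{"api": "send_rows", "payload": {"increments": [[0, 0, 0, 0], [0, 0, 0, 0], [0, 0, 0, 0], [0, 0, 0, 0], [0, 0, 0, 0], [0, 0, 0, 0], [0, 0, 0, 0], [0, 0, 0, 0]], "gripper": -1}}

```text
time: 23.17
tool_pos: [0.5532, 0.179, 0.0342]
eef_rot: [0.026, 1.568, 0.027]
contact_force: [0.4, -1.4, 6.4]
finger_gap: 0.0319
```

Request:
{"api": "send_rows", "payload": {"increments": [[-1, 0, 0, 0], [-2, 0, 0, 0], [-3, 0, 0, 0], [-3, 0, 0, 0], [-2, 0, 0, 0], [0, 0, 0, 0], [0, 0, 0, 0], [0, 0, 0, 0]]}}

```text
time: 23.83
tool_pos: [0.5509, 0.1789, 0.142]
eef_rot: [-2.993, 1.569, -2.993]
contact_force: [0.7, -0.3, -0.8]
finger_gap: 0.0314
```

Request:
{"api": "send_rows", "payload": {"increments": [[0, -3.2, 1.1, 0], [0, -3.2, 1.1, 0], [0, -3.2, 1.1, 0], [0, -3.2, 1.1, 0], [0, -3.2, 1.2, 0], [0, -3.2, 1.2, 0], [0, -3.2, 1.2, 0], [0, 0, 0, 0]]}}

```text
time: 24.5
tool_pos: [0.6333, -0.0511, 0.1403]
eef_rot: [-1.998, 1.567, -2.002]
contact_force: [0.5, 0.7, -1.3]
finger_gap: 0.0312
```

Request:
{"api": "send_rows", "payload": {"increments": [[2, 0, 0, 0], [3, 0, 0, 0], [2.5, 0, 0, 0], [1.5, 0, 0, 0], [0.6, 0, 0, 0], [0.4, 0, 0, 0], [0.2, 0, 0, 0], [0, 0, 0, 0]]}}

```text
time: 25.17
tool_pos: [0.6322, -0.0448, 0.0409]
eef_rot: [0.064, 1.571, 0.064]
contact_force: [-0.3, 0.8, -0.9]
finger_gap: 0.0313
```

Request:
{"api": "send_rows", "payload": {"increments": [[0.1, 0, 0, 0], [0.1, 0, 0, 0], [0, 0, 0, 0], [0, 0, 0, 0], [0, 0, 0, 0], [0, 0, 0, 0], [0, 0, 0, 0], [0, 0, 0, 0]]}}

```text
time: 25.83
tool_pos: [0.6321, -0.045, 0.039]
eef_rot: [-0.05, 1.571, -0.05]
contact_force: [0.1, -0.0, -0.8]
finger_gap: 0.0318
```

Request:
{"api": "send_rows", "payload": {"increments": [[0, 0, 0, 0], [0, 0, 0, 0], [0, 0, 0, 0], [0, 0, 0, 0], [0, 0, 0, 0], [0, 0, 0, 0], [0, 0, 0, 0], [0, 0, 0, 0]], "gripper": 0.15}}

```text
time: 26.5
tool_pos: [0.6321, -0.045, 0.0389]
eef_rot: [-0.181, 1.571, -0.181]
contact_force: [-0.1, -0.6, -0.1]
finger_gap: 0.0539
```

Request:
{"api": "send_rows", "payload": {"increments": [[-1, 0, 0, 0], [-2, 0, 0, 0], [-3, 0, 0, 0], [-3, 0, 0, 0], [-3, 0, 0, 0], [-3, 0, 0, 0], [-2, 0, 0, 0], [0, 0, 0, 0]]}}

```text
time: 27.17
tool_pos: [0.6348, -0.0454, 0.2153]
eef_rot: [-0.179, 1.56, -0.178]
contact_force: [-0.3, -0.0, 0.7]
finger_gap: 0.0539
```

Request:
{"api": "send_rows", "payload": {"increments": [[0, 2, -1.2, 0], [0, 2, -1.2, 0], [0, 2, -1.2, 0], [0, 2, -1.2, 0], [0, 2, -1.2, 0], [0, 2, -1, 0], [0, 2, -1, 0], [0, 0, 0, 0]], "gripper": 0.35}}

```text
time: 27.83
tool_pos: [0.5492, 0.0981, 0.2083]
eef_rot: [2.546, 1.567, 2.549]
contact_force: [-0.8, -0.0, -0.7]
finger_gap: 0.0636
```

```bash
python3 look.py 5
```

```text
t 27.8 [0.5492 0.0981 0.2083] gap 0.0636 F [-0.8 -0.  -0.7]
wrist [262.  41.] 2205 circ [412.6  85.9] r 21.7 z 0.052 0.059
wrist [271. 138.] 1797 circ [491.8  92.9] r 21.6 z 0.052 0.059
wrist [125. 154.] 140 circ [506.9 -42.1] r 9.7 z 0.052 0.062
wrist [275. 229.] 1477 circ [577.2  96.7] r 21.8 z 0.052 0.059
wrist [130. 219.] 157 circ [569.9 -44. ] r 10.0 z 0.052 0.062
wrist [134. 278.] 141 circ [631.6 -45.5] r 10.0 z 0.052 0.062
wrist [407. 297.] 201 circ [650.4 232.3] r 18.3 z 0.052 0.062

wrist [114. 157.] 321 circ [507.1 -42.4] r 8.5 z 0.064 0.073
wrist [121. 226.] 279 circ [569.8 -43.5] r 8.2 z 0.064 0.073
wrist [127. 287.] 269 circ [631.8 -45. ] r 8.8 z 0.064 0.073
wrist [398. 306.] 63 circ [652.2 218.8] r 5.1 z 0.064 0.075
scene [307. 139.] 20 circ [568.5 -38.1] r 10.3 z 0.053 0.062
scene [326. 144.] 18 circ [506.6 -34.9] r 9.4 z 0.053 0.062
scene [288. 168.] 133 circ [577.3 102.7] r 21.4 z 0.052 0.061
scene [317. 175.] 143 circ [492.5  96.6] r 23.6 z 0.053 0.062
scene [344. 181.] 147 circ [411.8  90. ] r 21.9 z 0.052 0.062

scene [287. 130.] 10 circ [634.2 -38.7] r 6.1 z 0.064 0.075
scene [307. 135.] 21 circ [571.5 -39. ] r 9.8 z 0.064 0.073
scene [326. 140.] 27 circ [506.9 -38.6] r 8.8 z 0.064 0.073
scene [249. 179.] 7 circ [658.  196.9] r 4.4 z 0.065 0.075
```

Request:
{"api": "send_rows", "payload": {"increments": [[1.5, 0.1, 1.3, 0], [2, 0.1, 1.2, 0], [3, 0, 0, 0], [3, 0, 0, 0], [2.5, 0, 0, 0], [1.9, 0, 0, 0], [1, 0, 0, 0], [0.5, 0, 0, 0]]}}

```text
time: 28.6
tool_pos: [0.5765, 0.0958, 0.0529]
eef_rot: [-2.951, 1.568, -2.952]
contact_force: [-0.1, 0.5, -0.1]
finger_gap: 0.0631
```

Request:
{"api": "send_rows", "payload": {"increments": [[0, 0, 0, 0], [0, 0, 0, 0], [0, 0, 0, 0], [0, 0, 0, 0], [0, 0, 0, 0], [0, 0, 0, 0], [0, 0, 0, 0], [0, 0, 0, 0]], "gripper": -1}}

```text
time: 29.27
tool_pos: [0.5781, 0.0971, 0.0561]
eef_rot: [0.002, 1.568, 0.002]
contact_force: [0.1, 0.2, 6.1]
finger_gap: 0.0418
```

Request:
{"api": "send_rows", "payload": {"increments": [[-1, 0, 0, 0], [-2, 0, 0, 0], [-3, 0, 0, 0], [-3, 0, 0, 0], [-2, 0, 0, 0], [0, 0, 0, 0], [0, 0, 0, 0], [0, 0, 0, 0]]}}

```text
time: 29.93
tool_pos: [0.5758, 0.097, 0.1637]
eef_rot: [-3.113, 1.568, -3.113]
contact_force: [0.4, -1.0, -1.7]
finger_gap: 0.0418
```

Request:
{"api": "send_rows", "payload": {"increments": [[0, 3, -0.3, 0], [0, 3.2, -0.3, 0], [0, 3.2, -0.3, 0], [0, 3.2, -0.3, 0], [0, 3.2, -0.3, 0], [0, 3.2, -0.3, 0], [0, 3.2, -0.3, 0], [0, 3.2, -0.2, 0]]}}

```text
time: 30.6
tool_pos: [0.5522, 0.3519, 0.1621]
eef_rot: [-2.669, 1.566, -2.669]
contact_force: [0.3, -0.4, -0.5]
finger_gap: 0.0414
```

Request:
{"api": "send_rows", "payload": {"increments": [[0, 2.8, 0, 0], [0, 2, 0, 0], [0, 0, 0, 0], [1.5, 0, 0, 0], [2, 0, 0, 0], [1.3, 0, 0, 0], [0.6, 0, 0, 0], [0.3, 0, 0, 0]]}}

```text
time: 31.27
tool_pos: [0.5525, 0.3971, 0.1061]
eef_rot: [-2.489, 1.565, -2.49]
contact_force: [-3.2, -2.8, 9.3]
finger_gap: 0.0419
```

Request:
{"api": "send_rows", "payload": {"increments": [[0.1, 0, 0, 0], [0.1, 0, 0, 0], [0, 0, 0, 0], [0, 0, 0, 0], [0, 0, 0, 0], [0, 0, 0, 0], [0, 0, 0, 0], [0, 0, 0, 0]]}}

```text
time: 31.93
tool_pos: [0.5543, 0.3989, 0.1061]
eef_rot: [-0.127, 1.57, -0.127]
contact_force: [0.1, -0.6, 1.2]
finger_gap: 0.0416
```

Request:
{"api": "send_rows", "payload": {"increments": [[0, 0, 0, 0], [0, 0, 0, 0], [0, 0, 0, 0], [0, 0, 0, 0], [0, 0, 0, 0], [0, 0, 0, 0], [0, 0, 0, 0], [0, 0, 0, 0]], "gripper": 0.15}}

```text
time: 32.6
tool_pos: [0.554, 0.399, 0.1059]
eef_rot: [-0.2, 1.571, -0.2]
contact_force: [-0.6, -0.4, 0.4]
finger_gap: 0.054
```

Request:
{"api": "send_rows", "payload": {"increments": [[-1, 0, 0, 0], [-2, 0, 0, 0], [-3, 0, 0, 0], [-3, 0, 0, 0], [-1, -2, -0.8, 0], [0, -3, -0.8, 0], [0, -3, -0.8, 0], [0, -3, -0.8, 0]]}}

```text
time: 33.27
tool_pos: [0.5217, 0.2882, 0.2071]
eef_rot: [0.281, 1.569, 0.282]
contact_force: [0.8, -0.6, 0.1]
finger_gap: 0.0539
```

Request:
{"api": "send_rows", "payload": {"increments": [[0, -3, -0.8, 0], [0, -3, -0.8, 0], [0, -3, -0.8, 0], [0, -3, -0.8, 0], [0, -3, -0.8, 0], [0, -2, -0.8, 0], [0, 0, 0, 0], [0, 0, 0, 0]], "gripper": 0.35}}

```text
time: 33.93
tool_pos: [0.4742, 0.1185, 0.2069]
eef_rot: [0.367, 1.569, 0.365]
contact_force: [1.2, 0.3, 0.7]
finger_gap: 0.0636
```

```bash
sed -i 's/B=(.3,.7,-.11,.25)/B=(.35,.63,-.11,.25)/' look.py
cat >> look.py <<'E'
    print('platform'); blobs(n,.1,.112,(.42,.63,.25,.47),d=d,mn=20)
E
python3 look.py 6
```

```text
t 33.9 [0.4742 0.1185 0.2069] gap 0.0636 F [1.2 0.3 0.7]
wrist [239. 132.] 1841 circ [411.   88.6] r 21.7 z 0.052 0.059
wrist [250. 218.] 1522 circ [490.7  96.2] r 21.9 z 0.052 0.059
wrist [111. 232.] 169 circ [505.9 -39.8] r 10.4 z 0.052 0.062
wrist [117. 290.] 153 circ [568.3 -40.8] r 10.4 z 0.052 0.062

wrist [102. 239.] 295 circ [506.1 -39.6] r 8.5 z 0.064 0.072
wrist [110. 295.] 85 circ [565.6 -39.9] r 7.1 z 0.064 0.072
platform
scene [306. 139.] 14 circ [570.6 -36.9] r 8.2 z 0.052 0.061
scene [326. 144.] 16 circ [505.4 -35.8] r 8.0 z 0.053 0.062
scene [317. 175.] 139 circ [491.8  97.9] r 21.9 z 0.053 0.061
scene [344. 180.] 138 circ [411.5  90.4] r 21.9 z 0.052 0.061

scene [290. 130.] 9 circ [626.2 -39.8] r 5.5 z 0.065 0.073
platform
scene [251. 241.] 231 circ [552.7 403.3] r 22.2 z 0.1 0.112
```

Request:
{"api": "send_rows", "payload": {"increments": [[1.3, -1.2, 0.9, 0], [2, -1.2, 0.8, 0], [3, 0, 0, 0], [3, 0, 0, 0], [2.5, 0, 0, 0], [1.8, 0, 0, 0], [1, 0, 0, 0], [0.5, 0, 0, 0]]}}

```text
time: 34.7
tool_pos: [0.4906, 0.0962, 0.053]
eef_rot: [3.074, 1.568, 3.075]
contact_force: [-0.6, -0.5, 0.3]
finger_gap: 0.0635
```

Request:
{"api": "send_rows", "payload": {"increments": [[0, 0, 0, 0], [0, 0, 0, 0], [0, 0, 0, 0], [0, 0, 0, 0], [0, 0, 0, 0], [0, 0, 0, 0], [0, 0, 0, 0], [0, 0, 0, 0]], "gripper": -1}}

```text
time: 35.37
tool_pos: [0.4919, 0.0951, 0.0557]
eef_rot: [0.185, 1.569, 0.185]
contact_force: [1.0, 0.1, 5.1]
finger_gap: 0.0419
```

Request:
{"api": "send_rows", "payload": {"increments": [[-1, 0, 0, 0], [-2, 0, 0, 0], [-3, 0, 0, 0], [-3, 0, 0, 0], [-2, 0, 0, 0], [0, 0, 0, 0], [0, 0, 0, 0], [0, 0, 0, 0]]}}

```text
time: 36.03
tool_pos: [0.4897, 0.0948, 0.1635]
eef_rot: [-3.042, 1.568, -3.042]
contact_force: [-0.2, -0.8, -0.8]
finger_gap: 0.0417
```

Request:
{"api": "send_rows", "payload": {"increments": [[0, 3, 0.7, 0], [0, 3.1, 0.7, 0], [0, 3.1, 0.8, 0], [0, 3.1, 0.8, 0], [0, 3.1, 0.8, 0], [0, 3.1, 0.7, 0], [0, 3, 0.7, 0], [0, 0, 0, 0]]}}

```text
time: 36.7
tool_pos: [0.5432, 0.3149, 0.1618]
eef_rot: [2.386, 1.568, 2.39]
contact_force: [0.8, -0.4, -0.5]
finger_gap: 0.0417
```

Request:
{"api": "send_rows", "payload": {"increments": [[0, 0, 0, 0], [1.5, 0, 0, 0], [1.8, 0, 0, 0], [1.2, 0, 0, 0], [0.6, 0, 0, 0], [0.3, 0, 0, 0], [0.2, 0, 0, 0], [0.1, 0, 0, 0]]}}

```text
time: 37.37
tool_pos: [0.5432, 0.3095, 0.1079]
eef_rot: [-0.689, 1.571, -0.69]
contact_force: [-0.9, -1.1, -0.2]
finger_gap: 0.0413
```

Request:
{"api": "send_rows", "payload": {"increments": [[0.1, 0, 0, 0], [0.05, 0, 0, 0], [0, 0, 0, 0], [0, 0, 0, 0], [0, 0, 0, 0], [0, 0, 0, 0], [0, 0, 0, 0], [0, 0, 0, 0]]}}

```text
time: 38.03
tool_pos: [0.543, 0.31, 0.1064]
eef_rot: [-0.037, 1.571, -0.037]
contact_force: [0.4, -0.4, -0.9]
finger_gap: 0.0415
```

Request:
{"api": "send_rows", "payload": {"increments": [[0, 0, 0, 0], [0, 0, 0, 0], [0, 0, 0, 0], [0, 0, 0, 0], [0, 0, 0, 0], [0, 0, 0, 0], [0, 0, 0, 0], [0, 0, 0, 0]], "gripper": 0.15}}

```text
time: 38.7
tool_pos: [0.5431, 0.31, 0.1064]
eef_rot: [-0.303, 1.571, -0.303]
contact_force: [-0.2, -0.8, -0.5]
finger_gap: 0.0539
```

Request:
{"api": "send_rows", "payload": {"increments": [[-1, 0, 0, 0], [-2, 0, 0, 0], [-3, 0, 0, 0], [-3, 0, 0, 0], [-1, -1, -1, 0], [0, -3, -2, 0], [0, -3, -2, 0], [0, -3, -2, 0]]}}

```text
time: 39.37
tool_pos: [0.4724, 0.2093, 0.2074]
eef_rot: [0.103, 1.569, 0.104]
contact_force: [0.2, -0.1, 0.5]
finger_gap: 0.0537
```

Request:
{"api": "send_rows", "payload": {"increments": [[0, -3, -2, 0], [0, -3, -2, 0], [0, -3, -2, 0], [0, 0, -2, 0], [0, 0, 0, 0], [0, 0, 0, 0], [0, 0, 0, 0], [0, 0, 0, 0]], "gripper": 0.35}}

```text
time: 40.03
tool_pos: [0.3945, 0.1206, 0.2068]
eef_rot: [0.184, 1.569, 0.185]
contact_force: [-0.7, -0.1, -0.1]
finger_gap: 0.0634
```

```bash
python3 look.py 7
```

```text
t 40.0 [0.3945 0.1206 0.2068] gap 0.0634 F [-0.7 -0.1 -0.1]
wrist [240. 218.] 1521 circ [410.3  87.9] r 21.8 z 0.052 0.058

platform
scene [307. 138.] 18 circ [568.9 -38.2] r 10.1 z 0.053 0.062
scene [326. 144.] 20 circ [507.4 -37.1] r 9.5 z 0.052 0.062
scene [344. 181.] 147 circ [412.3  90.7] r 22.6 z 0.052 0.062

scene [290. 130.] 11 circ [629.  -38.3] r 8.1 z 0.064 0.072
scene [307. 135.] 22 circ [568.8 -38.7] r 8.0 z 0.066 0.074
scene [327. 140.] 25 circ [507.1 -38.5] r 8.2 z 0.064 0.073
platform
scene [270. 214.] 208 circ [542.2 312.2] r 21.8 z 0.1 0.111
scene [251. 241.] 236 circ [552.5 402.9] r 21.9 z 0.1 0.111
```

Request:
{"api": "send_rows", "payload": {"increments": [[1.3, -1.6, 0.9, 0], [2, -1.6, 0.9, 0], [3, 0, 0, 0], [3, 0, 0, 0], [2.5, 0, 0, 0], [1.8, 0, 0, 0], [1, 0, 0, 0], [0.5, 0, 0, 0]]}}

```text
time: 40.8
tool_pos: [0.4105, 0.0882, 0.0535]
eef_rot: [-3.1, 1.567, -3.099]
contact_force: [-0.7, -0.7, 0.3]
finger_gap: 0.0633
```

Request:
{"api": "send_rows", "payload": {"increments": [[0, 0, 0, 0], [0, 0, 0, 0], [0, 0, 0, 0], [0, 0, 0, 0], [0, 0, 0, 0], [0, 0, 0, 0], [0, 0, 0, 0], [0, 0, 0, 0]], "gripper": -1}}

```text
time: 41.47
tool_pos: [0.4118, 0.088, 0.056]
eef_rot: [0.054, 1.569, 0.054]
contact_force: [-0.3, -0.4, 3.7]
finger_gap: 0.0417
```

Request:
{"api": "send_rows", "payload": {"increments": [[-1, 0, 0, 0], [-2, 0, 0, 0], [-3, 0, 0, 0], [-3, 0, 0, 0], [-2, 0, 0, 0], [0, 0, 0, 0], [0, 0, 0, 0], [0, 0, 0, 0]]}}

```text
time: 42.13
tool_pos: [0.4098, 0.0879, 0.1641]
eef_rot: [-3.086, 1.568, -3.086]
contact_force: [-0.4, 0.5, -1.2]
finger_gap: 0.0414
```

Request:
{"api": "send_rows", "payload": {"increments": [[0, 3, 0.8, 0], [0, 3.1, 0.8, 0], [0, 3.1, 0.8, 0], [0, 3.1, 0.8, 0], [0, 3.1, 0.8, 0], [0, 3.1, 0.8, 0], [0, 3.1, 1, 0], [0, 3, 1, 0]]}}

```text
time: 42.8
tool_pos: [0.4778, 0.335, 0.1626]
eef_rot: [-2.634, 1.566, -2.633]
contact_force: [0.5, -0.6, 0.1]
finger_gap: 0.0416
```

Request:
{"api": "send_rows", "payload": {"increments": [[0, 2.7, 1, 0], [0, 0, 0, 0], [0, 0, 0, 0], [1.5, 0, 0, 0], [1.8, 0, 0, 0], [1.2, 0, 0, 0], [0.6, 0, 0, 0], [0.3, 0, 0, 0]]}}

```text
time: 43.47
tool_pos: [0.4875, 0.3592, 0.1093]
eef_rot: [-2.545, 1.566, -2.546]
contact_force: [1.3, 0.7, -1.3]
finger_gap: 0.0413
```

Request:
{"api": "send_rows", "payload": {"increments": [[0.2, 0, 0, 0], [0.1, 0, 0, 0], [0.1, 0, 0, 0], [0.05, 0, 0, 0], [0, 0, 0, 0], [0, 0, 0, 0], [0, 0, 0, 0], [0, 0, 0, 0]]}}

```text
time: 44.13
tool_pos: [0.4891, 0.3611, 0.1071]
eef_rot: [0.311, 1.57, 0.311]
contact_force: [0.5, -0.8, -1.3]
finger_gap: 0.0417
```

Request:
{"api": "send_rows", "payload": {"increments": [[0, 0, 0, 0], [0, 0, 0, 0], [0, 0, 0, 0], [0, 0, 0, 0], [0, 0, 0, 0], [0, 0, 0, 0], [0, 0, 0, 0], [0, 0, 0, 0]], "gripper": 0.15}}

```text
time: 44.8
tool_pos: [0.489, 0.361, 0.1069]
eef_rot: [-0.174, 1.571, -0.174]
contact_force: [0.7, -0.4, 0.0]
finger_gap: 0.0541
```

Request:
{"api": "send_rows", "payload": {"increments": [[-1, 0, 0, 0], [-2, 0, 0, 0], [-3, 0, 0, 0], [-3, 0, 0, 0], [-1, 0, -1, 0], [0, 0, -3, 0], [0, 0, -3, 0], [0, 0, -2, 0]]}}

```text
time: 45.47
tool_pos: [0.3958, 0.3604, 0.2069]
eef_rot: [-2.978, 1.569, -2.978]
contact_force: [0.7, -0.6, 0.1]
finger_gap: 0.0538
```

Request:
{"api": "send_rows", "payload": {"increments": [[0, 1.1, -0.3, 0], [0, 0, 0, 0], [0, 0, 0, 0], [0, 0, 0, 0], [0, 0, 0, 0], [0, 0, 0, 0], [0, 0, 0, 0], [0, 0, 0, 0]], "gripper": -1}}

```text
time: 46.13
tool_pos: [0.3965, 0.3718, 0.2067]
eef_rot: [-1.851, 1.571, -1.852]
contact_force: [-0.4, 0.4, -0.1]
finger_gap: 0.0041
```

```bash
python3 look.py 8
python3 - <<'E'
from h import *
im,d=eyes.capture('side'); a=cv2.imread('pics/scene8.png')
cv2.imwrite('pics/c.png',np.hstack([cv2.resize(a[100:310,200:400],(400,420)),cv2.resize(im[140:350,160:360],(400,420))]))
E
```

```text
t 46.1 [0.3965 0.3718 0.2067] gap 0.0041 F [-0.4  0.4 -0.1]

platform
wrist [275. 317.] 325 circ [484.  371.9] r 16.0 z 0.1 0.108
wrist [285. 380.] 58 circ [551.3 380.9] r 8.9 z 0.1 0.108
scene [307. 139.] 21 circ [568.2 -39.2] r 11.0 z 0.052 0.061

scene [290. 130.] 9 circ [627.9 -39.8] r 6.0 z 0.066 0.073
scene [307. 135.] 23 circ [568.7 -37.7] r 8.9 z 0.064 0.075
platform
scene [270. 214.] 208 circ [542.3 312.6] r 22.2 z 0.1 0.112
scene [283. 237.] 232 circ [488.  363.3] r 21.7 z 0.1 0.112
scene [252. 241.] 230 circ [552.1 402.4] r 21.4 z 0.101 0.111
```

View pics/c.png

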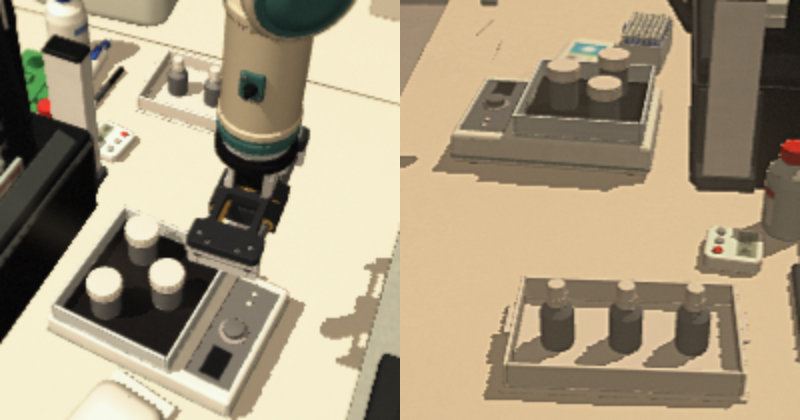

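The crops show all three jars standing on the platform (scene crop px (142,235), (104,285), (167,280)). All three vials are in the storage tray (side crop px (557,315), (626,315), (693,320)). Next is the second press.

Request:
{"api": "send_rows", "payload": {"increments": [[3, 0, 0, 0], [3, 0, 0, 0], [2.3, 0, 0, 0], [1.5, 0, 0, 0], [1, 0, 0, 0], [0.7, 0, 0, 0], [0.5, 0, 0, 0], [0.1, 0, 0, 0]]}}

```text
time: 46.95
tool_pos: [0.3962, 0.3721, 0.0857]
eef_rot: [-0.432, 1.571, -0.432]
contact_force: [0.8, -0.2, 0.6]
finger_gap: 0.0005
```

Request:
{"api": "send_rows", "payload": {"increments": [[0.03, 0, 0, 0], [0.03, 0, 0, 0], [0.03, 0, 0, 0], [0.03, 0, 0, 0], [0.03, 0, 0, 0], [0.03, 0, 0, 0], [0.03, 0, 0, 0], [0.03, 0, 0, 0]]}}

```text
time: 47.62
tool_pos: [0.396, 0.372, 0.0835]
eef_rot: [0.418, 1.571, 0.418]
contact_force: [-0.1, 0.7, -0.2]
finger_gap: 0.0004
```

Request:
{"api": "send_rows", "payload": {"increments": [[0.02, 0, 0, 0], [0.02, 0, 0, 0], [0.02, 0, 0, 0], [0.02, 0, 0, 0], [0.02, 0, 0, 0], [0.02, 0, 0, 0], [0.02, 0, 0, 0], [0.02, 0, 0, 0]]}}

```text
time: 48.28
tool_pos: [0.396, 0.372, 0.0818]
eef_rot: [-0.588, 1.571, -0.588]
contact_force: [0.5, -0.8, -0.5]
finger_gap: 0.001
```

Request:
{"api": "send_rows", "payload": {"increments": [[0.02, 0, 0, 0], [0.02, 0, 0, 0], [0.02, 0, 0, 0], [0.02, 0, 0, 0], [0.02, 0, 0, 0], [0.02, 0, 0, 0], [0.02, 0, 0, 0], [0.02, 0, 0, 0]]}}

```text
time: 48.95
tool_pos: [0.3961, 0.372, 0.0805]
eef_rot: [0.494, 1.571, 0.494]
contact_force: [-0.8, -0.4, 3.2]
finger_gap: 0.0005
```

Request:
{"api": "send_rows", "payload": {"increments": [[0.02, 0, 0, 0], [0.02, 0, 0, 0], [0.02, 0, 0, 0], [0.02, 0, 0, 0], [0.02, 0, 0, 0], [0.02, 0, 0, 0], [0.02, 0, 0, 0], [0.02, 0, 0, 0]]}}

```text
time: 49.62
tool_pos: [0.3961, 0.372, 0.0787]
eef_rot: [0.324, 1.571, 0.324]
contact_force: [-0.9, -1.3, 4.3]
finger_gap: 0.0006
```

Request:
{"api": "send_rows", "payload": {"increments": [[0.02, 0, 0, 0], [0.02, 0, 0, 0], [0.02, 0, 0, 0], [0.02, 0, 0, 0], [0.02, 0, 0, 0], [0, 0, 0, 0], [0, 0, 0, 0], [0, 0, 0, 0]]}}

```text
time: 50.28
tool_pos: [0.3961, 0.372, 0.0776]
eef_rot: [-0.106, 1.571, -0.106]
contact_force: [0.5, -0.6, 3.1]
finger_gap: 0.0004
```

Request:
{"api": "send_rows", "payload": {"increments": [[0.02, 0, 0, 0], [0.02, 0, 0, 0], [0.02, 0, 0, 0], [0.01, 0, 0, 0], [0, 0, 0, 0], [0, 0, 0, 0], [0, 0, 0, 0], [0, 0, 0, 0]]}}

```text
time: 50.95
tool_pos: [0.3961, 0.372, 0.0769]
eef_rot: [-0.03, 1.571, -0.03]
contact_force: [-0.1, -0.1, 2.0]
finger_gap: 0.0004
```

Request:
{"api": "send_rows", "payload": {"increments": [[-0.05, 0, 0, 0], [-0.05, 0, 0, 0], [-0.1, 0, 0, 0], [-0.1, 0, 0, 0], [-0.2, 0, 0, 0], [-0.5, 0, 0, 0], [-1, 0, 0, 0], [-2, 0, 0, 0]]}}

```text
time: 51.62
tool_pos: [0.3947, 0.3709, 0.1159]
eef_rot: [-2.488, 1.566, -2.488]
contact_force: [-0.7, -0.0, -0.2]
finger_gap: 0.0005
```

Request:
{"api": "send_rows", "payload": {"increments": [[-3, 0, 0, 0], [-3, -1, 0, 0], [-2, -2, 0, 0], [0, -3, 0, 0], [0, -3, 0, 0], [0, -3, 0, 0], [0, -2, 0, 0], [0, 0, 0, 0]]}}

```text
time: 52.28
tool_pos: [0.3954, 0.2289, 0.1977]
eef_rot: [-1.431, 1.569, -1.433]
contact_force: [-0.4, -0.0, 0.0]
finger_gap: 0.0002
```

Request:
{"api": "send_rows", "payload": {"increments": [[0, 0, 0, 0], [0, 0, 0, 0], [0, 0, 0, 0], [0, 0, 0, 0], [0, 0, 0, 0], [0, 0, 0, 0], [0, 0, 0, 0], [0, 0, 0, 0]]}}

```text
time: 52.95
tool_pos: [0.396, 0.2322, 0.1969]
eef_rot: [-2.875, 1.571, -2.875]
contact_force: [-0.8, -0.0, -0.6]
finger_gap: 0.0004
```

```bash
python3 look.py 9
python3 - <<'E'
from h import *
im,d=eyes.capture('side'); a=cv2.imread('pics/scene9.png')
cv2.imwrite('pics/d.png',np.hstack([cv2.resize(a[100:310,200:400],(400,420)),cv2.resize(im[140:350,160:360],(400,420))]))
E
```

```text
t 53.0 [0.396  0.2322 0.1969] gap 0.0004 F [-0.8 -0.  -0.6]

platform
wrist [445. 301.] 2031 circ [464.  372.5] r 21.8 z 0.1 0.109
wrist [462. 387.] 1619 circ [550.7 399.9] r 22.2 z 0.1 0.109
scene [290. 134.] 10 circ [627.1 -38.1] r 8.2 z 0.053 0.062
scene [307. 139.] 20 circ [569.3 -38.7] r 10.7 z 0.053 0.062
scene [326. 144.] 19 circ [507.2 -36.5] r 9.5 z 0.052 0.062

scene [290. 130.] 10 circ [628.3 -41.5] r 5.7 z 0.064 0.073
scene [307. 135.] 22 circ [570.1 -39.2] r 9.2 z 0.064 0.073
scene [327. 140.] 24 circ [507.4 -36.9] r 8.5 z 0.065 0.074
platform
scene [270. 214.] 204 circ [541.9 312.6] r 22.0 z 0.1 0.111
scene [251. 241.] 236 circ [552.8 402.5] r 22.0 z 0.1 0.111
scene [290. 244.] 240 circ [465.4 376.1] r 21.5 z 0.1 0.111
```

View pics/d.png

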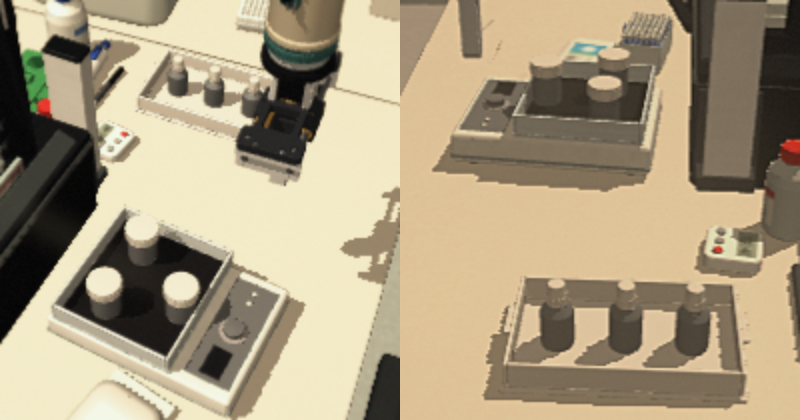

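```bash
python3 -c "
from h import *
state(); print(env.finish_job())"
```

```text
t 53.1 [0.396  0.232  0.1969] gap 0.0006 F [ 0.6 -0.6 -0.2]
the job is handed in; nothing more can be done
None
```

The job is done and handed in at 53 s, well under the 210 s limit. I woke the shaker, put all three vials in the storage tray and all three jars on the platform, then started the shaker with a second press.

- **Key presses:** both were slow and behaved the same. The force rose to about 4.4 N, then fell to about 2 N at roughly 4 mm of travel, short of the hard stop. It read zero again after release. I judged the snaps from force and travel only, as there is no direct key reading.
- **Final check:** the last pictures show all six containers upright in the right trays. The timer and wipes look untouched, and I never went near the pen. The gripper was clear of everything.
- **One disagreement:** the front jar moved about 25 mm towards the tray's front wall between my last two looks. I put this down to the announced knock, since the gripper was well away from it. It was still upright and inside the tray, close to the wall (about 1 mm by my estimate), so I left it.

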